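# Start the bench stirrer and hold its run key

## Task

Start the stirrer under the milk bottle: tip the red rocker switch fully on by pressing down its raised end nearest you, then do the same with the blue rocker, and then press the green key fully down and keep it held down: finish while still holding it. Pick nothing up, do not press the yellow key, and leave the milk bottle, the sample cup and the petri dish standing where they are.

Things in the scene. Friction and masses are not known exactly. Their poses are not given: they have to be found in the camera images.
- stirrer: white bench stirrer, fixed to the worktop, 250 mm (x) x 290 mm (y) x 60 mm high; origin at the centre of its underside; x points from its front (nearer the robot) to its back, z up. Its flat top carries in front, 80 mm before the centre, a row along y of four switches 66 mm apart, and behind, 52 mm past the centre, a round steel plate 12 mm high with the milk bottle on it
- red_switch: red rocker switch with its black bezel, 68 mm (x) x 46 mm (y) x 7 mm, fixed on the deck of the stirrer, its axes parallel to the stirrer's; origin at the centre of the bezel's underside, 60 mm above the worktop. Which of the four places in the row it has varies
- blue_switch: blue rocker switch with its black bezel, 68 mm (x) x 46 mm (y) x 7 mm, fixed on the deck of the stirrer, its axes parallel to the stirrer's; origin at the centre of the bezel's underside, 60 mm above the worktop. Which of the four places in the row it has varies
- green_switch: green push key with its black bezel, 68 mm (x) x 46 mm (y) x 7 mm, fixed on the deck of the stirrer, its axes parallel to the stirrer's; origin at the centre of the bezel's underside, 60 mm above the worktop. Which of the four places in the row it has varies
- yellow_switch: yellow push key with its black bezel, 68 mm (x) x 46 mm (y) x 7 mm, fixed on the deck of the stirrer, its axes parallel to the stirrer's; origin at the centre of the bezel's underside, 60 mm above the worktop. Which of the four places in the row it has varies
- red_rocker (a joint): red rocker switch, rad: 0 = off (the end nearer the robot stands up), 0.32 = fully on (that end is down, the far end up). It turns about a line parallel to the stirrer's y, stays where it is left, and needs about 3 N at point red_rocker_end
- red_rocker_end (a point): point on top of the red rocker, on its near half (marked with a small white dot), 22 mm from its middle towards the stirrer's front, moves with the rocker: about 81 mm above the worktop when off, 7 mm lower when on. The rocker is 52 mm long (x) and 28 mm wide (y)
- blue_rocker (a joint): blue rocker switch, rad: 0 = off (the end nearer the robot stands up), 0.32 = fully on (that end is down, the far end up). It turns about a line parallel to the stirrer's y, stays where it is left, and needs about 3 N at point blue_rocker_end
- blue_rocker_end (a point): point on top of the blue rocker, on its near half (marked with a small white dot), 22 mm from its middle towards the stirrer's front, moves with the rocker: about 81 mm above the worktop when off, 7 mm lower when on. The rocker is 52 mm long (x) and 28 mm wide (y)
- green_key (a joint): green round push key, m: 0 = up, 0.006 = fully down. It springs back when let go; it starts to move at 1.2 N and is fully down at 4.8 N. It is the run key, to be held down at the end.
- green_key_top (a point): centre of the flat top of the green key (32 mm in diameter), moves with the key: 79 mm above the worktop when up, 73 mm when fully down; the bezel round it is 67 mm above the worktop
- yellow_key (a joint): yellow round push key, m: 0 = up, 0.006 = fully down. It springs back when let go; it starts to move at 1.2 N and is fully down at 4.8 N. To be left alone.
- yellow_key_top (a point): centre of the flat top of the yellow key (32 mm in diameter), moves with the key: 79 mm above the worktop when up, 73 mm when fully down; the bezel round it is 67 mm above the worktop
- milk_bottle: loose glass bottle of milk with a white cap, 74 mm in diameter, 136 mm high, standing on the stirrer's plate behind the switches; origin at the centre of its underside; leave alone
- sample_cup: loose blue plastic cup with a black rim, 49 mm in diameter, 64 mm high, on the worktop to the left of the stirrer; origin at the centre of its underside; leave alone
- petri_dish: loose clear petri dish, 60 mm in diameter, 13 mm high, on the worktop to the right of the stirrer; origin at the centre of its underside; leave alone

How it is judged:
On the way, in this order (a step that is already met when the one before it is completed fails the run):
1. the red rocker is on (value of joint red_rocker above 0.26 rad), for 0.2 s.
2. the blue rocker is on too (value of joint each of red_rocker, blue_rocker above 0.26 rad), for 0.2 s.
3. the green key is pressed down with both rockers on (all of step 2 and value of joint green_key above 0.0045 m), for 0.2 s.
At the end, for the whole second after the job is handed in: both rockers are on (over 0.26 of 0.32 rad), the fingers hold the green key at least 4.5 mm down (of 6 mm) with more than 1 N, the yellow key is up, and the milk bottle, sample cup and petri dish stand upright within 15 mm of where they were (all of step 3 and contact force between the fingers and green_switch above 1 N and value of joint yellow_key below 0.001 m and distance of each of milk_bottle, sample_cup, petri_dish from where it was at the start of the episode below 0.015 m and angle between each of milk_bottle, sample_cup, petri_dish's own z axis and vertical below 0.2 rad); the arm keeps its last pose, push and grip.
It fails at once if the blue rocker is tipped before the red one is on (value of joint blue_rocker above 0.16 rad and not (value of joint red_rocker above 0.26 rad)).
It fails at once if the green key is pressed before both rockers are on (value of joint green_key above 0.003 m and (not (value of joint red_rocker above 0.26 rad) or not (value of joint blue_rocker above 0.26 rad))).
It fails at once if the yellow key is pressed (value of joint yellow_key above 0.002 m).
It fails at once if the milk bottle, the sample cup or the petri dish is moved, lifted or tipped (distance of any of milk_bottle, sample_cup, petri_dish from where it was at the start of the episode above 0.015 m or angle between any of milk_bottle, sample_cup, petri_dish's own z axis and vertical above 0.2 rad).
It also fails if it takes over 35 s, if anything falls off the work surface, if the arm or the gripper's body presses on something with over 40 N, if the wrist force passes 120 N, or if a joint passes its speed limit or range.

## Robot

A 7-joint arm with a two-finger parallel gripper is mounted at the origin on a cart in front of the work surface, level with it; the furniture and walls round the work are solid. World frame = base frame: x ahead of the robot, y to its left, z up, the work surface at z = 0. Lengths are in m, angles in rad, forces in N, time in s.
With the tool pointing down it reaches from about 0.4 to 0.875 m from the base axis. Payload 6.5 kg.
Tool frame: the origin (TCP) lies at the centre of the arm's flange, where the gripper is bolted on; the fingertips stand 173 mm ahead of it and the grasp point (between the pads) lies 155 mm ahead of it (grasp_offset is the distance from the TCP to the grasp point, in m); x points along the fingers, y is the direction in which the jaws open and shut, and the axes are right-handed (so a half turn about x gives the same grasp; the last joint's range is limited). The gripper opens to 85 mm and grips with 20 to 120 N. Pads are 22 mm wide; open, the fingers measure 114 mm over their backs; the gripper's body (76 mm by 85 mm) begins 54 mm behind the grasp point. The pads swing forward as they close: fully open they stand 13 mm farther back than shut.
Start: joints at [1.076, 0.536, -0.004, 1.538, 0.003, 1.067, -0.071], TCP at [0.27, -0.591, 0.405] pointing down, gripper open.
Joint ranges: [-2.7, 2.7], [-0.37, 2.16], [-1.27, 1.26], [0.24, 2.4], [-1.31, 4.45], [0.19, 1.91], [-2.76, 2.76]. Speed limits (rad/s): [2.39, 2.39, 3.14, 3.14, 3.14, 3.14, 3.14].

## Interface

Orientations are given as a unit quaternion [x, y, z, w].
In Python, from plant import observe, snapshot, hand_in, grasp_offset gives the robot as it stands. The module is installed in compiled form; this text tells all that it offers.
- The arm moves only by the tool jog_arm, never from a script. Its argument "plan" is a list of rows, each a list of 3 entries, a list of its own where there are three numbers: the closure, from 0 (fully open) to 1 (shut), then the shift along the tool's x, y, z in mm, then the turn about the tool's x in rad. A call has 1 to 8 rows; each row shifts and turns the commanded pose from where the row before left it, along the tool's axes as they then stand; what a row does not reach is not made up. A row lasts 1/12 s, in which the tool goes at most 41.7 mm and 7.16 degrees, less where a joint would pass 70% of its speed; a pose out of reach is approached as far as the arm can. A call is refused whole if a number of a shift passes 41.7 or a number of a turn 0.125, either way. A call with a gripper value outside its range is refused whole. The fingers move at their own pace and stop on an object; "newtons" is the grip in N (left out, the last holds). Time passes only in rows, so rows that do not move let the fingers close. It gives the time, the measured TCP pose, the force and the opening at its end, in the units of the state.
- observe(): the state, without advancing time (a new reading comes with each control period).
- snapshot(name): name is "side" or "top" or "wrist"; returns a dict with "img" (420x560x3 uint8, red, green, blue), "fx", "fy", "cx", "cy" (pixels), "R" (3x3) and "t" (3): a world point X has camera coordinates R X + t; the wrist camera has in their place "tool_from_camera" (4x4, takes a point from camera to tool coordinates, whose origin is the TCP and whose axes are the tool frame's). Camera axes: x right, y down, z forward; pixel columns grow to the right and rows downward; lengths in m; the calibration is good to about 2 mm. The wrist camera is an equidistant fisheye: a pixel r from the principal point sees the ray r / f radians off the axis. A picture is of the moment at which its call begins: read the wrist's pose just before it. There is no depth.
- hand_in(): hands the job in, once; it reports no verdict.
The state is a dict: "t": time; "joints": joint angles; "joint_velocities": joint speeds; "joint_torque": joint torques, N m; "tool_pos": TCP position; "ee_rot": TCP orientation; "ft_force": force on the tool from outside, world axes, zero at the start; "moment": the same for the moment, N m; "opening": finger opening in m.
Only numpy, scipy, OpenCV 4.12 (cv2) and the standard library are available. Lean on these libraries where they do the work, as an engineer would, in place of code of your own. Each camera call takes 0.05 s, during which the arm holds its last target.

## Working session

There is one attempt and no reset: what is moved stays moved. The work goes in short steps, Python scripts to look and compute and a tool call to move; the robot and the scene stay as the last step left them, time stands still between calls to the robot, and variables do not carry over. Pictures are saved under pics/ and viewed, and the job is handed in when it is done.

Besides the shell and the picture viewer there is one more tool, called after ">>>" as name(argument=value, ...) on one line, values as JSON. jog_arm: Moves the arm, as the interface text tells. Its arguments: {"type":"object","properties":{"plan":{"type":"array"},"newtons":{"type":"number"}},"required":["plan"]}

```bash
mkdir -p pics
python3 - <<'E'
from plant import *
import cv2,pickle
s=observe()
print({k:s[k] for k in('t','tool_pos','ee_rot','opening','ft_force')},grasp_offset)
for n in('top','side'):
    p=snapshot(n);pickle.dump(p,open(n+'.pkl','wb'));cv2.imwrite(f'pics/{n}0.png',p['img'][:,:,::-1]);print(p['fx'],p['cx'],p['cy'],p['R'],p['t'])
E
```

```text
{'t': 0.0, 'tool_pos': array([ 0.27011762, -0.59084289,  0.40380745]), 'ee_rot': array([-0.69072854, -0.15106696,  0.69109433, -0.14987154]), 'opening': 0.08524971812213548, 'ft_force': array([-0.3810352 ,  0.90151711, -0.55145617])} 0.1547
383.45844303334434 275.22617894901583 213.91745842695425 [[ 0.03034824 -0.99940614  0.01632018]
 [-0.99058444 -0.03225305 -0.13304963]
 [ 0.13349699 -0.01212869 -0.990975  ]] [-0.10695066  0.53974944  0.86981935]
441.2857986698379 281.3303001487255 216.69072419345025 [[-0.90184852 -0.43130943 -0.02532649]
 [-0.13757902  0.34225068 -0.92948184]
 [ 0.40956229 -0.83476742 -0.36799739]] [0.45886411 0.19050905 0.69396901]
```

View pics/top0.png

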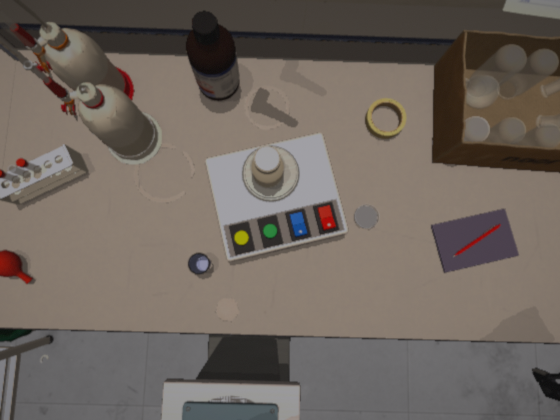

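View pics/side0.png

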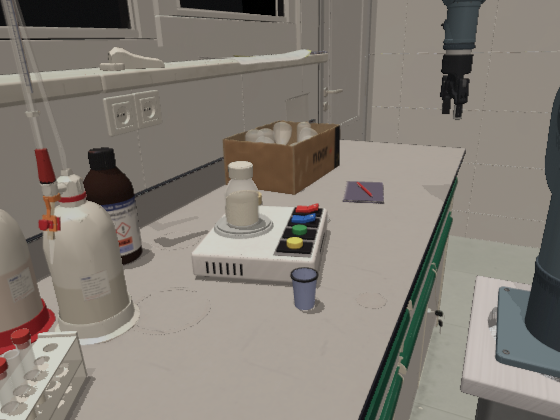

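The top view shows, from left to right, yellow (241,237), green (270,231), blue (298,224) and red (326,216). The bottle is at about (267,165), the cup at (200,264) and the dish at (366,217). The stirrer is turned by roughly 12°.

```bash
cat > h.py <<'E'
import numpy as np,cv2,pickle
def cast(p,u,v,z):
    d=np.array([(u-p['cx'])/p['fx'],(v-p['cy'])/p['fy'],1]);R=np.array(p['R']);t=np.array(p['t'])
    o=-R.T@t;w=R.T@d;return o+w*(z-o[2])/w[2]
def proj(p,X):
    c=np.array(p['R'])@X+p['t'];return p['fx']*c[0]/c[2]+p['cx'],p['fy']*c[1]/c[2]+p['cy']
H={'red':(170,8),'yellow':(24,35),'green':(50,80),'blue':(100,125)}
def mask(img,c):
    h=cv2.cvtColor(img,cv2.COLOR_RGB2HSV);a,b=H[c];hh=h[...,0]
    m=((hh>=a)|(hh<=b)) if a>b else ((hh>=a)&(hh<=b))
    return (m&(h[...,1]>130)&(h[...,2]>60)).astype(np.uint8)
def blob(img,c,box):
    m=mask(img,c);k=np.zeros_like(m);x0,y0,x1,y1=box;k[y0:y1,x0:x1]=m[y0:y1,x0:x1]
    n,l,st,ce=cv2.connectedComponentsWithStats(k);i=1+st[1:,4].argmax();return ce[i],st[i]
E
python3 - <<'E'
from h import *
for n,box in(('top',(225,195,345,255)),('side',(270,195,330,260))):
    p=pickle.load(open(n+'.pkl','rb'))
    for c in H:
        ce,st=blob(p['img'],c,box);z=.079 if c in('green','yellow') else .078
        print(n,c,ce.round(1),st,cast(p,*ce,z).round(4))
    x0,y0,x1,y1=box
    cv2.imwrite(f'pics/{n}_z.png',cv2.resize(p['img'][y0:y1,x0:x1,::-1],None,fx=6,fy=6,interpolation=2))
p=pickle.load(open('top.pkl','rb'))
# deck corners
for u,v in((206,156),(321,136),(346,221)):print(cast(p,u,v,.06).round(3))
E
```

```text
top red [326.2 217. ] [317 205  19  25 314] [ 0.5341 -0.2047  0.078 ]
top yellow [240.9 237.2] [234 230  15  15 185] [ 0.4823 -0.0145  0.079 ]
top green [269.7 230.5] [263 224  14  14 157] [ 0.4992 -0.0782  0.079 ]
top blue [297.9 223.6] [290 212  18  25 294] [ 0.517  -0.1412  0.078 ]
side red [306.2 208.6] [295 204  23   9 151] [ 0.5311 -0.1872  0.078 ]
side yellow [294.6 242.7] [287 241  15   4  22] [ 0.4784 -0.0012  0.079 ]
side green [299.1 231.5] [293 228  14   7  63] [ 0.492  -0.0548  0.079 ]
side blue [303.  218.2] [291 213  25  10 174] [ 0.5146 -0.1283  0.078 ]
[0.671 0.077 0.06 ]
[ 0.73  -0.193  0.06 ]
[ 0.529 -0.253  0.06 ]
```

View pics/top_z.png

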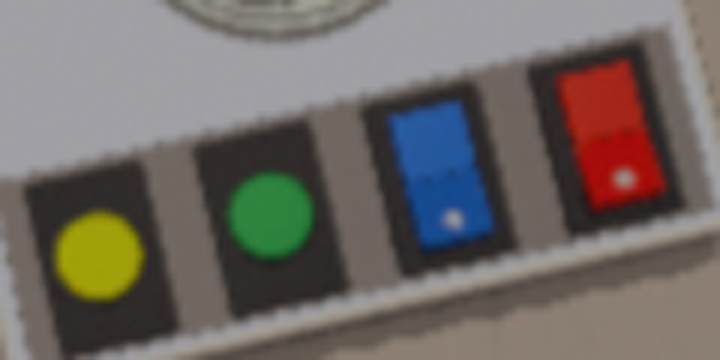

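Run:
```python
from h import *
from plant import *
from scipy.spatial.transform import Rotation as Ro
s=observe();M=Ro.from_quat(s['ee_rot']).as_matrix();print(M.round(3),s['joints'])
p=pickle.load(open('top.pkl','rb'))
yaw=np.arctan2(.0518,.1902);f=np.array([np.cos(yaw),np.sin(yaw)]);print(np.degrees(yaw))
for u,v in((328.8,224.4),(300.3,231.3)):print('dot',cast(p,u,v,.081).round(4))
for n,c in(('red',(.5341,-.2047)),('blue',(.517,-.1412))):print(n,(np.array(c)-.022*f).round(4))
print('dish',cast(p,366,217,.013),'cup',cast(p,200,264,.064),'bot',cast(p,267,155,.208))
```

```text
[[-0.001  0.416 -0.909]
 [ 0.001 -0.909 -0.416]
 [-1.    -0.002  0.   ]] [ 1.07579698  0.53708851 -0.00441411  1.53877556  0.00259086  1.0673054
 -0.07120835]
15.234725118044967
dot [ 0.5171 -0.2104  0.081 ]
dot [ 0.4995 -0.1467  0.081 ]
red [ 0.5129 -0.2105]
blue [ 0.4958 -0.147 ]
dish [ 0.54569539 -0.31135898  0.013     ] cup [0.42021442 0.07591362 0.064     ] bot [ 0.635394   -0.06823805  0.208     ]
```

>>> jog_arm(plan=[[1, [0, 0, 0], 0.082], [1, [0, 0, 0], 0.082], [1, [5, -26, -29], 0], [1, [5, -26, -29], 0], [1, [5, -26, -29], 0], [1, [5, -26, -29], 0], [1, [5, -26, -29], 0], [1, [5, -26, -29], 0]], newtons=60)

```text
t: 0.77
tool_pos: [0.3979, -0.3932, 0.3742]
ee_rot: [-0.701, -0.093, 0.701, -0.093]
ft_force: [-0.2, 0.5, 0.1]
opening: -0.0004
```

>>> jog_arm(plan=[[1, [5, -26, -29], 0], [1, [5, -26, -29], 0], [1, [5, -26, -29], 0], [1, [5, -26, -29], 0], [1, [5, -26, -29], 0], [1, [0, 0, 0], 0]])

```text
t: 1.27
tool_pos: [0.5073, -0.2229, 0.3487]
ee_rot: [0.701, 0.099, -0.7, 0.096]
ft_force: [-0.1, 1.4, 0.2]
opening: 0.0001
```

```bash
cat >> h.py <<'E'
def go(x,y,tipz):
    from plant import observe
    from scipy.spatial.transform import Rotation as Ro
    s=observe();M=Ro.from_quat(s['ee_rot']).as_matrix()
    tip=s['tool_pos']+M@[.173,0,0]
    print('t',s['t'],'tip',tip.round(4),'F',s['ft_force'].round(2),'open',s['opening']);print(M.round(3))
    print('tool shift mm',(M.T@(np.array([x,y,tipz])-tip)*1000).round(1))
E
python3 -c "
from h import *
go(.516,-.2105,.110)"
```

```text
t 1.2667 tip [ 0.5076 -0.2219  0.1757] F [-0.06  1.37  0.2 ] open 8.841993987950061e-05
[[ 0.001  0.273 -0.962]
 [ 0.005 -0.962 -0.273]
 [-1.    -0.005 -0.003]]
tool shift mm [ 65.8  -8.4 -11. ]
```

>>> jog_arm(plan=[[1, [33, -5, -6], 0], [1, [32, -4, -5], 0], [1, [0, 0, 0], 0], [1, [0, 0, 0], 0]])

```text
t: 1.6
tool_pos: [0.5107, -0.2198, 0.2836]
ee_rot: [-0.7, -0.094, 0.702, -0.093]
ft_force: [-0.4, -0.9, 0.4]
opening: -0.0004
```

Run:
```python
from h import *
from plant import *
go(.516,-.2105,.083)
for n in('top','side','wrist'):
    p=snapshot(n);cv2.imwrite(f'pics/{n}1.png',p['img'][:,:,::-1])
    if n=='side':cv2.imwrite('pics/side1z.png',cv2.resize(p['img'][150:290,190:370,::-1],None,fx=4,fy=4))
```

```text
t 1.6 tip [ 0.51   -0.2195  0.1106] F [-0.38 -0.95  0.43] open -0.0004327554823278451
[[-0.004  0.262 -0.965]
 [ 0.001 -0.965 -0.262]
 [-1.    -0.002  0.004]]
tool shift mm [27.6 -7.1 -8.2]
```

View pics/side1z.png

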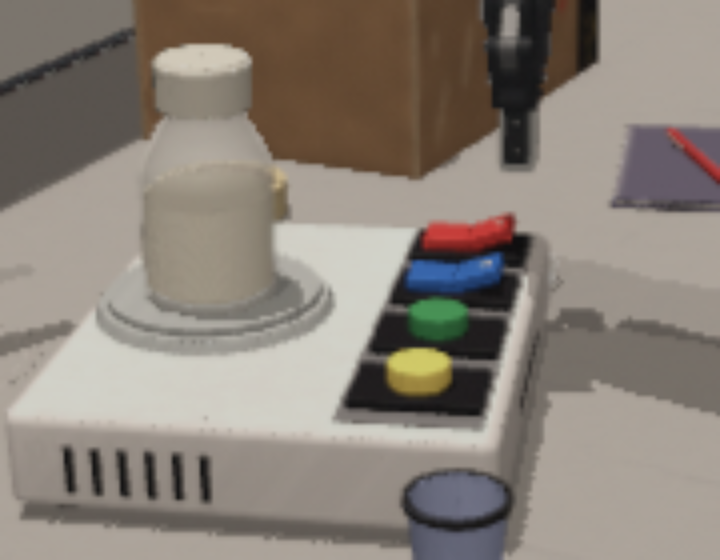

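View pics/wrist1.png

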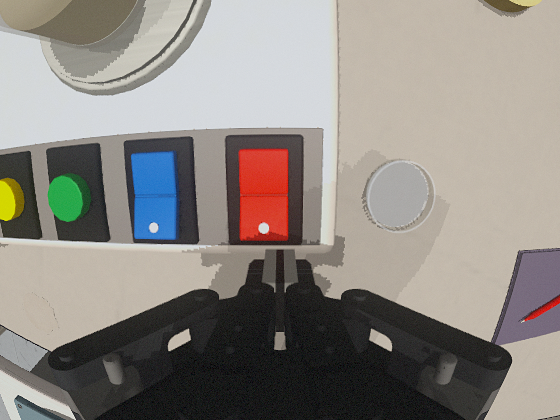

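```bash
cat >> h.py <<'E'
def wcast(p,M,pos,u,v,z):
    a=(u-p['cx'])/p['fx'];b=(v-p['cy'])/p['fy'];r=np.hypot(a,b)
    d=np.array([a/r*np.sin(r),b/r*np.sin(r),np.cos(r)]);T=np.array(p['tool_from_camera'])
    o=pos+M@T[:3,3];w=M@T[:3,:3]@d;return o+w*(z-o[2])/w[2]
E
python3 - <<'E'
from h import *
from plant import *
from scipy.spatial.transform import Rotation as Ro
go(.516,-.2105,.083)
s=observe();p=snapshot('wrist');pickle.dump((s,p),open('w.pkl','wb'));M=Ro.from_quat(s['ee_rot']).as_matrix()
for n,u,v,z in(('red',264,228,.081),('blue',153.5,228,.081),('green',69,198,.079),('yellow',10,200,.079)):print(n,wcast(p,M,s['tool_pos'],u,v,z).round(4))
q=pickle.load(open('side.pkl','rb'));print('tip seen',190+518/4,150+165/4,'pred',proj(q,s['tool_pos']+M@[.173,0,0]))
E
```

```text
t 1.75 tip [ 0.5123 -0.2213  0.1135] F [ 0.06 -0.66  0.46] open 0.00017143399083442435
[[ 0.002  0.261 -0.965]
 [-0.001 -0.965 -0.261]
 [-1.     0.002 -0.002]]
tool shift mm [30.5 -9.5 -6.3]
red [ 0.5186 -0.2103  0.081 ]
blue [ 0.5008 -0.1462  0.081 ]
green [ 0.5028 -0.0815  0.079 ]
yellow [ 0.4867 -0.0228  0.079 ]
tip seen 319.5 191.25 pred (np.float64(319.02067964049525), np.float64(190.89153945778162))
```

>>> jog_arm(plan=[[1, [10, -9, -7], 0], [1, [10, 0, 0], 0], [1, [0, 0, 0], 0], [1, [0, 0, 0], 0], [1, [0, 0, 0], 0]])

```text
t: 2.22
tool_pos: [0.5158, -0.2096, 0.2645]
ee_rot: [-0.701, -0.093, 0.701, -0.093]
ft_force: [-0.1, -1.1, -0.1]
opening: -0.0001
```

Run:
```python
from h import *
from plant import *
go(.517,-.2105,.074)
p=snapshot('wrist');cv2.imwrite('pics/wrist2.png',p['img'][:,:,::-1])
```

```text
t 2.2167 tip [ 0.5157 -0.2096  0.0915] F [-0.11 -1.06 -0.12] open -0.00010286905663310643
[[-0.001  0.262 -0.965]
 [-0.    -0.965 -0.262]
 [-1.    -0.     0.001]]
tool shift mm [17.5  1.2 -1. ]
```

View pics/wrist2.png

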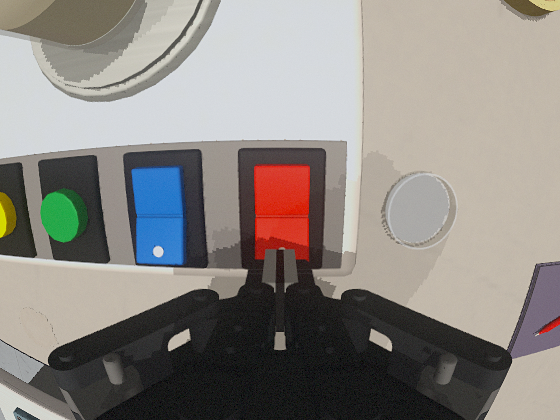

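The fingertips sit over the red rocker's near end, aligned at about column 282 and covering the dot. Now I'll press down in small steps.

>>> jog_arm(plan=[[1, [6, 0, 0], 0], [1, [5, 0, 0], 0], [1, [4, 0, 0], 0], [1, [2, 0, 0], 0], [1, [0, 0, 0], 0], [1, [0, 0, 0], 0]])

```text
t: 2.77
tool_pos: [0.5155, -0.2101, 0.2478]
ee_rot: [-0.701, -0.093, 0.701, -0.093]
ft_force: [-3.3, -1.4, 7.5]
opening: 0.0
```

Run:
```python
from h import *
from plant import *
go(.517,-.2105,.074)
p=snapshot('side');cv2.imwrite('pics/side3.png',cv2.resize(p['img'][180:260,260:350,::-1],None,fx=6,fy=6))
p=snapshot('wrist');cv2.imwrite('pics/wrist3.png',p['img'][:,:,::-1])
go(.517,-.2105,.074)
```

```text
t 2.7667 tip [ 0.5153 -0.2102  0.0748] F [-3.31 -1.36  7.49] open 2.652068440195745e-05
[[-0.001  0.261 -0.965]
 [-0.001 -0.965 -0.261]
 [-1.     0.     0.001]]
tool shift mm [ 0.8  0.7 -1.6]
t 2.8667 tip [ 0.5153 -0.2102  0.0748] F [-3.21 -1.1   6.2 ] open -8.300292551950423e-05
[[-0.001  0.261 -0.965]
 [-0.001 -0.965 -0.261]
 [-1.     0.     0.001]]
tool shift mm [ 0.8  0.7 -1.6]
```

View pics/side3.png

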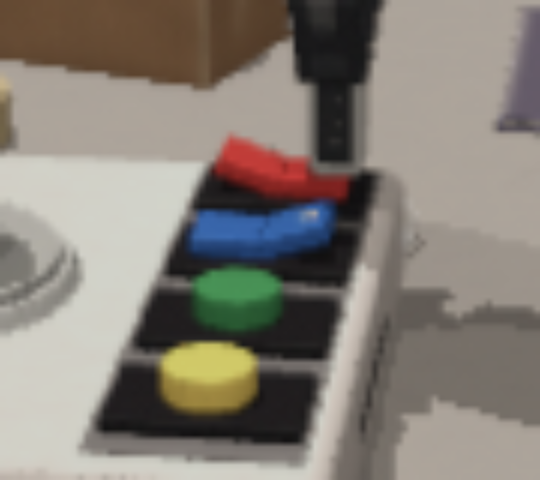

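The red rocker's far end is now up and its near half is level or lower, so it has tipped. I'll push a little more to be sure it's fully on, then lift and move one pitch to blue.

>>> jog_arm(plan=[[1, [2, 0, 0], 0], [1, [0, 0, 0], 0], [1, [0, 0, 0], 0], [1, [0, 0, 0], 0]])

```text
t: 3.2
tool_pos: [0.5156, -0.2101, 0.2475]
ee_rot: [-0.701, -0.093, 0.701, -0.093]
ft_force: [-8.0, 0.2, 24.5]
opening: 0.0003
```

>>> jog_arm(plan=[[1, [-12, 0, 0], 0], [1, [-13, 0, 0], 0], [1, [0, -33, 0], 0], [1, [0, -33, 0], 0], [1, [0, 0, 0], 0], [1, [0, 0, 0], 0], [1, [0, 0, 0], 0]])

```text
t: 3.78
tool_pos: [0.4989, -0.1459, 0.2707]
ee_rot: [0.701, 0.093, -0.701, 0.094]
ft_force: [0.4, -0.3, 0.6]
opening: -0.0
```

Run:
```python
from h import *
from plant import *
go(.500,-.1465,.0915)
p=snapshot('side');cv2.imwrite('pics/side4.png',cv2.resize(p['img'][180:260,260:350,::-1],None,fx=6,fy=6))
p=snapshot('wrist');cv2.imwrite('pics/wrist4.png',p['img'][:,:,::-1])
go(.500,-.1465,.0915)
```

```text
t 3.7833 tip [ 0.4989 -0.146   0.0977] F [ 0.43 -0.31  0.6 ] open -4.588636190858384e-05
[[ 0.     0.262 -0.965]
 [-0.    -0.965 -0.262]
 [-1.     0.    -0.   ]]
tool shift mm [ 6.2  0.8 -0.9]
t 3.8833 tip [ 0.4989 -0.147   0.0976] F [ 0.93 -0.24 -0.55] open 1.5178660891927862e-05
[[ 0.     0.26  -0.965]
 [-0.001 -0.965 -0.26 ]
 [-1.     0.001 -0.   ]]
tool shift mm [ 6.1 -0.2 -1.2]
```

View pics/side4.png

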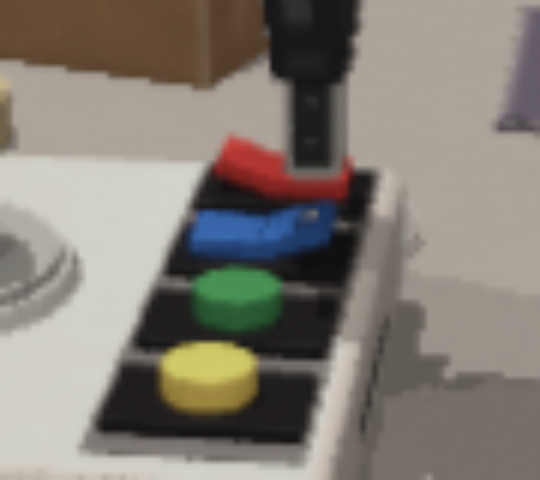

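View pics/wrist4.png

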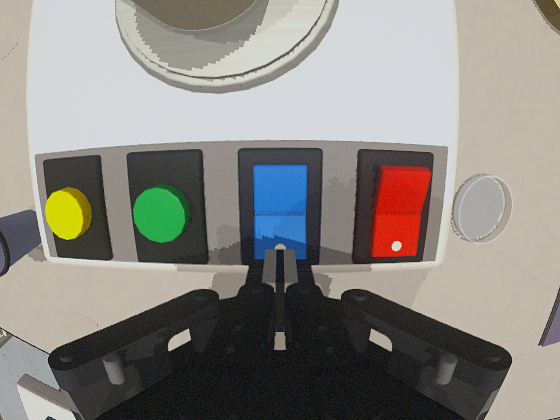

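Red stays tipped (dot side down, far end wide). The fingers are centred on blue's near end at column 280, so I'll press.

>>> jog_arm(plan=[[1, [8, 0, 0], 0], [1, [6, 0, 0], 0], [1, [5, 0, 0], 0], [1, [4, 0, 0], 0], [1, [1.5, 0, 0], 0], [1, [0, 0, 0], 0], [1, [0, 0, 0], 0], [1, [0, 0, 0], 0]])

```text
t: 4.55
tool_pos: [0.4982, -0.1466, 0.2474]
ee_rot: [-0.7, -0.093, 0.702, -0.093]
ft_force: [-9.0, 0.2, 24.6]
opening: 0.0
```

>>> jog_arm(plan=[[1, [-12, 0, 0], 0], [1, [-13, 0, 0], 0], [1, [0, -33, 0], 0], [1, [0, -33, 0], 0], [1, [0, 0, -20], 0], [1, [0, 0, 0], 0], [1, [0, 0, 0], 0], [1, [0, 0, 0], 0]])

```text
t: 5.22
tool_pos: [0.5004, -0.0775, 0.2707]
ee_rot: [-0.701, -0.093, 0.701, -0.093]
ft_force: [0.1, 0.7, -0.0]
opening: -0.0001
```

Run:
```python
from h import *
from plant import *
from scipy.spatial.transform import Rotation as Ro
go(.500,-.0785,.080)
p=snapshot('side');cv2.imwrite('pics/side5.png',cv2.resize(p['img'][180:260,260:350,::-1],None,fx=6,fy=6))
p=snapshot('wrist');cv2.imwrite('pics/wrist5.png',p['img'][:,:,::-1])
go(.500,-.0785,.080)
```

```text
t 5.2167 tip [ 0.5002 -0.0775  0.0977] F [ 0.14  0.72 -0.04] open -6.591225691072065e-05
[[-0.001  0.261 -0.965]
 [-0.    -0.965 -0.261]
 [-1.     0.     0.001]]
tool shift mm [17.7  0.9  0.4]
t 5.3167 tip [ 0.5    -0.0778  0.0978] F [-0.03 -0.3  -0.03] open 0.0002111324270401152
[[-0.001  0.26  -0.966]
 [-0.    -0.966 -0.26 ]
 [-1.     0.     0.001]]
tool shift mm [17.8  0.6  0.1]
```

View pics/side5.png

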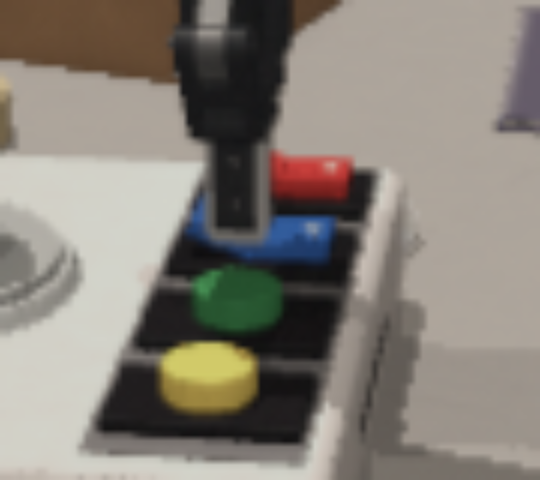

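View pics/wrist5.png

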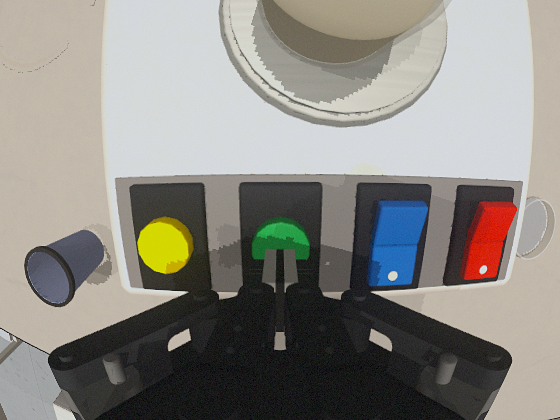

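Both rockers are tipped and look alike. The fingers are centred over the green key at column 280, so I'll press it down and hold.

>>> jog_arm(plan=[[1, [8, 0, 0], 0], [1, [7, 0, 0], 0], [1, [5, 0, 0], 0], [1, [4, 0, 0], 0], [1, [1.5, 0, 0], 0], [1, [0, 0, 0], 0], [1, [0, 0, 0], 0], [1, [0, 0, 0], 0]])

```text
t: 5.98
tool_pos: [0.5003, -0.0772, 0.2463]
ee_rot: [-0.7, -0.093, 0.701, -0.093]
ft_force: [-5.5, -0.6, 15.0]
opening: -0.0002
```

Run:
```python
from h import *
from plant import *
go(.500,-.0785,.073)
p=snapshot('side');cv2.imwrite('pics/side6.png',cv2.resize(p['img'][180:260,260:350,::-1],None,fx=6,fy=6))
go(.500,-.0785,.073)
```

```text
t 5.9833 tip [ 0.5001 -0.0773  0.0733] F [-5.47 -0.55 14.98] open -0.000234714743159085
[[-0.001  0.261 -0.965]
 [-0.    -0.965 -0.261]
 [-1.     0.     0.001]]
tool shift mm [0.3 1.1 0.4]
t 6.0333 tip [ 0.5001 -0.0773  0.0733] F [-4.75  0.52 15.34] open 5.8734898991107966e-05
[[-0.001  0.261 -0.965]
 [-0.001 -0.965 -0.261]
 [-1.     0.     0.001]]
tool shift mm [0.3 1.1 0.4]
```

View pics/side6.png

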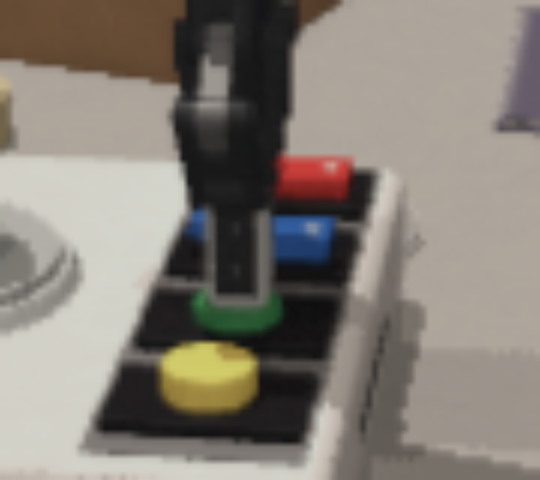

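The green key is fully down: the tip is at 73.3 mm with 15 N, well above the 4.8 N needed. Both rockers are on and yellow is up. I'll hold a few more rows, then hand in.

>>> jog_arm(plan=[[1, [0, 0, 0], 0], [1, [0, 0, 0], 0], [1, [0, 0, 0], 0], [1, [0, 0, 0], 0]])

```text
t: 6.37
tool_pos: [0.5003, -0.0772, 0.2463]
ee_rot: [-0.7, -0.093, 0.701, -0.093]
ft_force: [-4.8, -0.8, 16.3]
opening: 0.0003
```

```bash
python3 -c "
from plant import *
s=observe();print(s['t'],s['tool_pos'],s['ft_force']);print(hand_in())"
```

```text
6.3667 [ 0.50032634 -0.07723712  0.24626045] [-4.76673566 -0.83743492 16.26206587]
the job is handed in; nothing more can be done
None
```

I tipped the red rocker on with closed fingers, then the blue one. I then pressed the green key and handed in at t ≈ 6.4 s while still holding it down.

- **Rockers:** each was pressed until it stopped, at about 24 N. Later pictures show both fully tipped.
- **Green key:** the fingertips were at 73.3 mm, which is the fully-down height, pushing with about 16 N.
- **Yellow key:** it was up in the last picture.
- **Bottle, cup and dish:** I saw no contact with any of them, but I did not re-measure their positions at the end.

No check failed. The only disagreement was up to about 8 mm between the top and wrist camera estimates of key positions near the edge of the wrist view. The close-up wrist views settled this before each press. The hand-in reported no verdict.

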